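Trip test of the breaker box

ROBOT

A 6-joint arm with a two-finger parallel gripper is mounted at the origin on the work surface. World frame = base frame: x ahead of the robot, y to its left, z up, the work surface at z = 0. Lengths are in m, angles in rad, forces in N, time in s.
With the tool pointing down it reaches from about 0.35 to 0.925 m from the base axis. Payload 6.4 kg.
Tool frame: the origin (TCP) lies midway between the tips of the shut fingers; the grasp point (between the pads) lies 19 mm behind it; z points along the fingers, y is the direction in which the jaws open and shut (so a half turn about z gives the same grasp; the last joint's range is limited). The gripper opens to 85 mm and grips with 20 to 120 N. Pads are 22 mm wide; open, the fingers measure 114 mm over their backs; the gripper's body (76 mm by 85 mm) begins 54 mm behind the grasp point. The pads swing forward as they close: fully open they stand 13 mm farther back than shut.
Start: joints at [0.975, 0.245, 1.558, -0, 1.339, -0.174], TCP at [0.266, 0.593, 0.231] pointing down, gripper open.
Joint ranges: [-3.13, 3.13], [-1.02, 2.26], [0.13, 2.54], [-0.95, 4.09], [0.21, 2.88], [-2.74, 2.74]. Speed limits (rad/s): [2.57, 2.57, 3.14, 3.14, 3.14, 3.14].

INTERFACE

Orientations are given as a rotation vector (axis times angle).
In Python, from bench import ctrl gives the robot as it stands. The module is installed in compiled form; this text tells all that it offers.
- The arm moves only by the tool send_rows, never from a script. Its argument "steps" is one flat list of numbers, 4 for each row, row after row: the shift along the world's x, y, z in m, then the turn about the world's z in rad. A call has 1 to 8 rows; each row shifts and turns the commanded pose from where the row before left it; what a row does not reach is not made up. A row lasts 1/12 s, in which the tool goes at most 41.7 mm and 7.16 degrees, less where a joint would pass 70% of its speed; a pose out of reach is approached as far as the arm can. A call is refused whole if a number of a shift passes 0.0417 or a number of a turn 0.125, either way. A call with a gripper value outside its range is refused whole. "gripper" is the opening, from 0 (shut) to 1 (fully open), set as the call begins (left out, the last holds). The fingers move at their own pace and stop on an object; the grip force is fixed at half the most. Time passes only in rows, so rows that do not move let the fingers close. It gives the time, the measured TCP pose, the force and the opening at its end, in the units of the state.
- ctrl.state(): the state, without advancing time (a new reading comes with each control period).
- ctrl.capture(name): name is "scene" or "top"; returns the picture (400x640x3 uint8, blue, green, red); there is no depth.
- ctrl.calibration(name): a dict with "mtx" (3x3 intrinsics, pixels), "eye" and "orientation" of the camera in the world. Camera axes: x right, y up, looking along -z (the intrinsics and any distortion apply to the point x, -y, -z); pixel columns grow to the right and rows downward; lengths in m; the calibration is good to about 2 mm. A picture is of the moment at which its call begins. calibration takes no time and is no camera call.
- ctrl.close_job(): hands the job in, once; it reports no verdict.
Trained networks look in the newest picture that a camera, given by its name, has taken for a name from the list of things; names that differ only in an ending like _2 or _b are one class to them, and where a whole thing is asked for, a point or a joint stands for the part that bears it (a point fixed in the world has none). Each returns a list of dicts, best first, with "confidence" (0 to 1); they miss things now and then, are a little off and sometimes report something else, mostly with a low value. They report only what shows in the picture. A call takes as long as a camera call.
- ctrl.cut_out(target, camera): "pixels" (400x640 bool, what is visible of it).
- ctrl.pinpoint(target, camera): "at" ([x, y, z] in m, in world coordinates, good to about 4 mm: a listed point, or the origin of a listed thing).
The state is a dict: "t": time; "joints": joint angles; "qd": joint speeds; "effort": joint torques, N m; "position": TCP position; "orientation": TCP orientation; "force": force on the tool from outside, world axes, zero at the start; "moment": the same for the moment, N m; "grip_width": finger opening in m.
Only numpy, scipy, OpenCV 4.12 (cv2) and the standard library are available. Lean on these libraries where they do the work, as an engineer would, in place of code of your own. Each camera call takes 0.05 s, during which the arm holds its last target. There are 200 camera calls.

TASK

Test the breaker box, the wider of the two grey boxes, the one with the T-shaped lever standing up: press its low round test button so that the lever drops down by itself, then lift the lever back up to its rest position and let go of it. Finally re-arm the box by pushing its tall mushroom-headed reset plunger right down to its stop, keeping it there for a moment, and let it come up again. Leave the lever up, and leave the bench supply and everything else on the table undisturbed.

Things in the scene. Friction and masses are not known exactly. Their poses are not given: they have to be found in the camera images.
- breaker_box: Breaker test box, fixed, plain grey, 260 mm wide (y) x 173 mm deep (x). Origin on the table under its middle; x points from front (robot side) to back. Front deck (x -85 to +18 mm) is 68 mm high, with a 16 mm slot along x in the middle for the lever; the rear block (x +18 to +88 mm) is 95 mm high and carries, at x +53 mm, the test button (y -85 mm) and the reset plunger (y +85 mm).
- trip_lever (a joint): Angle (rad) of the T-shaped lever about the pivot's y axis: 0 = up, at rest on its rear stop, leaning back 0.25 rad beyond vertical; grows as it swings over to the front; 1.45 = dropped on its front stop, leaning forward 1.2 rad from vertical. Falls to whichever side of vertical it leans to. Needs under 2 N at the bar.
- lever_bar: Black cross bar of the T-shaped lever: cylinder 18 mm in diameter, 44 mm long along y (parallel to the box's y), origin at its centre, 100 mm from the pivot; a 10 mm rod joins its middle. Bar centre 163 mm above the table when up; dropped 102 mm above it and 93 mm in front of the pivot, beyond the front edge of the box. Can be pinched by its flat ends, or hooked and pushed.
- lever_pivot (a point): Pivot of the lever, fixed in the box, 66 mm above the table, at box x -30 mm, y 0. The lever turns about the box's y axis through this point.
- test_button (a joint): How far the test button is pressed (m): 0 = out, 0.010 = fully in; the lever is tripped at about 0.007; takes 2 N to start and 7 N fully in. While it is held in, the lever cannot rest up.
- button_top (a point): Centre of the flat top of the test button: a low black round cap 36 mm in diameter standing 22 mm above the rear block (117 mm above the table) when out; pressed downwards.
- reset_plunger (a joint): How far the reset plunger is pressed (m): 0 = up, 0.020 = down on its stop; takes 4 N to start and 14 N at the stop; springs back.
- plunger_top (a point): Centre of the top of the reset plunger: a black mushroom head 46 mm in diameter on a steel stem, top 46 mm above the rear block (141 mm above the table) when up; pressed downwards.
- bench_supply: Bystander: smaller grey box, fixed, 160 mm wide (y) x 140 mm deep x 60 mm high, with a small toggle lever, a push button and a knob on top, up to 145 mm high in all. Origin under its middle. Not to be operated.
- supply_toggle_tip (a point): Tip of the bench supply's small toggle lever (50 mm long). May stand at any angle; leave it.
- mug: Bystander: white mug, 80 mm in diameter, 90 mm high, loose, behind the breaker box. Origin under its middle.
- tape_roll: Bystander: roll of clear tape, 90 mm in diameter, 24 mm high, lying flat, loose, behind the breaker box. Origin under its middle.
- meter: Bystander: black hand meter, 150 mm (x) x 80 mm x 36 mm, lying loose in front of the bench supply. Origin under its middle.
- carton: Bystander: small cardboard carton, 80 mm (x) x 110 mm (y) x 70 mm high, loose, behind the bench supply. Origin under its middle.
- screwdriver: Bystander: screwdriver, 160 mm long along its x, lying loose on the table along the front of the breaker box.

How it is judged:
On the way, in this order (a step that is already met when the one before it is completed fails the run):
1. the test button is pushed in (over 5 mm) (value of joint test_button above 0.005 m), for 0.02 s.
2. the lever has dropped to its front stop (over 1.3 rad) with its bar untouched (value of joint trip_lever above 1.3 rad and contact force between each of the arm, the fingers and lever_bar below 0.3 N), for 0.1 s.
3. the lever is back up at rest (under 0.08 rad) and let go (value of joint trip_lever below 0.08 rad and contact force between the fingers and lever_bar below 0.3 N), for 0.2 s.
4. the reset plunger is pushed down to its stop (over 18 mm) with the lever up (value of joint reset_plunger above 0.018 m and value of joint trip_lever below 0.1 rad), for 0.15 s.
At the end, for the whole second after the job is handed in: The lever rests up (within 0.08 rad of its rear stop), and the test button and the reset plunger are both out again (within 2 mm) (value of joint trip_lever below 0.08 rad and value of joint each of reset_plunger, test_button below 0.002 m); the robot touches nothing.
It fails at once if a loose thing on the table (mug, tape roll, meter, carton, screwdriver) is moved by more than 20 mm (distance of any of mug, tape_roll, meter, carton, screwdriver from where it was at the start of the episode above 0.02 m).
It fails at once if the bench supply is pushed on with more than 3 N or its toggle is moved by more than 10 mm (contact force between the fingers and bench_supply above 3 N or distance of supply_toggle_tip from where it was at the start of the episode above 0.01 m).
It also fails if it takes over 51 s, if anything falls off the work surface, if the arm or the gripper's body presses on something with over 40 N, if the wrist force passes 120 N, or if a joint passes its speed limit or range.

## Working session

There is one attempt and no reset: what is moved stays moved. The work goes in short steps, Python scripts to look and compute and a tool call to move; the robot and the scene stay as the last step left them, time stands still between calls to the robot, and variables do not carry over. Pictures are saved under pics/ and viewed, about 8 in all and at most 12, crops included, and the job is handed in when it is done.

Besides the shell and the picture viewer there is one more tool, called after "Emit:" by a JSON object that holds its "method" and its "body", one argument or row to a line. send_rows: Moves the arm, as the interface text tells. Its arguments: {"type":"object","properties":{"steps":{"type":"array","items":{"type":"number"}},"gripper":{"type":"number"}},"required":["steps"]}

```bash
mkdir -p pics
cat > h.py <<'E'
import numpy as np, cv2
from bench import ctrl
E
python3 - <<'E'
from h import *
a=ctrl.capture("scene");b=ctrl.capture("top")
cv2.imwrite("pics/s0.png",a);cv2.imwrite("pics/t0.png",b)
for n in ["breaker_box","lever_bar","lever_pivot","button_top","plunger_top","bench_supply","supply_toggle_tip","mug","tape_roll","meter","carton","screwdriver"]:
    for c in("scene","top"):
        for r in ctrl.pinpoint(n,c)[:2]: print(n,c,np.round(r["at"],3),round(r["confidence"],2))
s=ctrl.state();print({k:np.round(v,3) for k,v in s.items()})
for c in("scene","top"): print(ctrl.calibration(c))
E
```

```text
breaker_box top [ 0.57  -0.163  0.001] 0.97
breaker_box top [ 0.76  -0.18   0.004] 0.53
lever_bar scene [ 0.563 -0.168  0.163] 0.66
lever_bar top [ 0.565 -0.165  0.165] 0.55
lever_pivot scene [ 0.54  -0.168  0.065] 0.86
lever_pivot top [ 0.541 -0.17   0.067] 0.76
button_top scene [ 0.638 -0.234  0.121] 0.83
button_top top [ 0.642 -0.236  0.118] 0.77
plunger_top scene [ 0.6   -0.067  0.138] 0.6
plunger_top top [ 0.599 -0.068  0.141] 0.53
bench_supply scene [ 0.569  0.169 -0.002] 0.87
bench_supply top [0.566 0.165 0.   ] 0.76
supply_toggle_tip scene [0.603 0.177 0.129] 0.56
supply_toggle_tip scene [ 0.39   0.114 -0.   ] 0.31
supply_toggle_tip top [0.601 0.173 0.13 ] 0.67
mug scene [ 0.759 -0.18   0.003] 0.61
mug top [ 0.759 -0.177  0.   ] 0.73
tape_roll scene [ 0.708 -0.067  0.003] 0.74
meter scene [ 0.39   0.115 -0.   ] 0.95
meter top [ 0.388  0.118 -0.   ] 0.94
carton scene [ 0.722  0.232 -0.003] 0.96
carton top [0.719 0.231 0.005] 0.56
screwdriver scene [ 0.424 -0.164  0.003] 0.74
screwdriver scene [ 0.574 -0.162 -0.   ] 0.39
screwdriver top [ 0.426 -0.164 -0.002] 0.81
{'t': np.floa
[... 276 characters left out ...]
[-0.658, -3.072,  0.   ]), 'force': array([0.565, 0.033, 0.07 ]), 'moment': array([-0.022,  0.007, -0.021]), 'grip_width': np.float64(0.085)}
{'mtx': array([[400.74941938,   0.        , 316.09519629],
       [  0.        , 400.74941938, 200.08106645],
       [  0.        ,   0.        ,   1.        ]]), 'eye': array([ 0.81331933, -0.4464482 ,  0.8250902 ]), 'orientation': array([0.61430523, 0.18742076, 0.56834781])}
{'mtx': array([[407.78027245,   0.        , 313.73611777],
       [  0.        , 407.78027245, 202.44667954],
       [  0.        ,   0.        ,   1.        ]]), 'eye': array([ 0.33078681, -0.01279431,  1.0445044 ]), 'orientation': array([ 0.16809017, -0.16721863, -1.58497388])}
```

View picture(s).

View pics/s0.png

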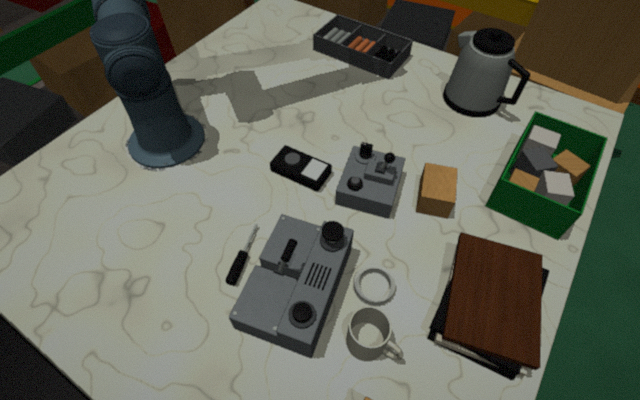

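View pics/t0.png

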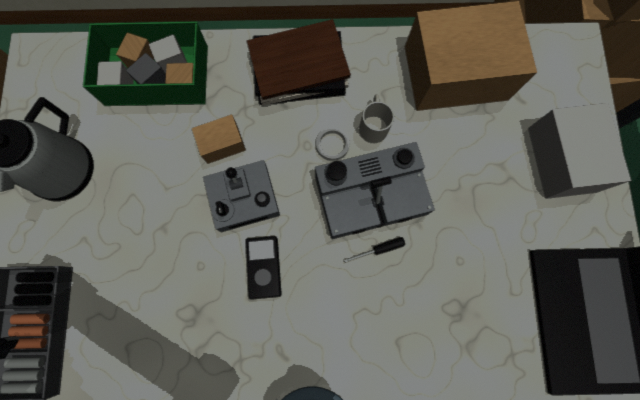

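The pictures agree with the networks. In the scene view the button is at (303,315), the plunger at (333,235) and the lever bar at (290,250). The button-plunger spacing measures 172 mm against the nominal 170, and the heights fit, giving a box yaw of about 0.237 rad. I'll shut the gripper and move above the button, turning the tool y to match the box y.

Emit:
{"method": "send_rows", "body": {
  "steps": [0.0155,-0.034,0,0.0275,0.0155,-0.034,0,0.0275,0.0155,-0.034,0,0.0275,0.0155,-0.034,0,0.0275,0.0155,-0.034,0,0.0275,0.0155,-0.034,0,0.0275,0.0155,-0.034,0,0.0275,0.0155,-0.034,0,0.0275],
  "gripper": 0
}}

```text
t: 1.97
position: [0.3905, 0.3194, 0.2315]
orientation: [0.314, 3.125, 0.001]
force: [-0.1, -0.4, -0.2]
grip_width: -0.0003
```

Emit:
{"method": "send_rows", "body": {
  "steps": [0.0155,-0.034,0,0.0275,0.0155,-0.034,0,0.0275,0.0155,-0.034,0,0.0275,0.0155,-0.034,0,0.0275,0.0155,-0.034,0,0.0275,0.0155,-0.034,0,0.0275,0.0155,-0.034,0,0.0275,0.0155,-0.034,0,0.0275]
}}

```text
t: 2.63
position: [0.5146, 0.0472, 0.2316]
orientation: [-0.03, 3.141, -0.0]
force: [0.1, -0.0, -0.5]
grip_width: -0.0
```

Emit:
{"method": "send_rows", "body": {
  "steps": [0.0155,-0.034,0,0.0275,0.0155,-0.034,0,0.0275,0.0155,-0.034,0,0.0275,0.0155,-0.034,0,0.0275,0.0155,-0.034,0,0.0275,0.0155,-0.034,0,0.0275,0.0155,-0.034,0,0.0275,0,0,0,0.0275]
}}

```text
t: 3.3
position: [0.6239, -0.1949, 0.2309]
orientation: [-0.367, 3.119, -0.004]
force: [0.3, 0.0, 0.3]
grip_width: -0.0004
```

Emit:
{"method": "send_rows", "body": {
  "steps": [0.008,-0.02,-0.02,0,0.008,-0.02,-0.02,0,0,0,-0.025,0,0,0,-0.02,0,0,0,-0.015,0,0,0,-0.007,0,0,0,0,0]
}}

```text
t: 3.88
position: [0.6376, -0.2282, 0.1223]
orientation: [0.373, -3.117, -0.003]
force: [-0.8, 0.5, -0.4]
grip_width: -0.0004
```

Run:
```python
from h import *
a=ctrl.capture("scene");b=ctrl.capture("top")
cv2.imwrite("pics/c1.png",np.hstack([cv2.resize(a[180:380,190:390],(400,400)),cv2.resize(b[100:300,270:470],(400,400))]))
print(ctrl.state()["position"],ctrl.state()["force"])
for n in ["lever_bar","button_top","plunger_top"]:
    for c in("scene","top"):
        for r in ctrl.pinpoint(n,c)[:1]: print(n,c,np.round(r["at"],3),round(r["confidence"],2))
```

```text
[ 0.63922146 -0.22900867  0.12540506] [ 0.60581096 -0.64951965 -0.03138004]
lever_bar top [ 0.604 -0.068  0.139] 0.21
button_top scene [ 0.64  -0.237  0.115] 0.56
plunger_top scene [ 0.64  -0.235  0.116] 0.19
plunger_top top [0.567 0.168 0.001] 0.42
```

View pics/c1.png

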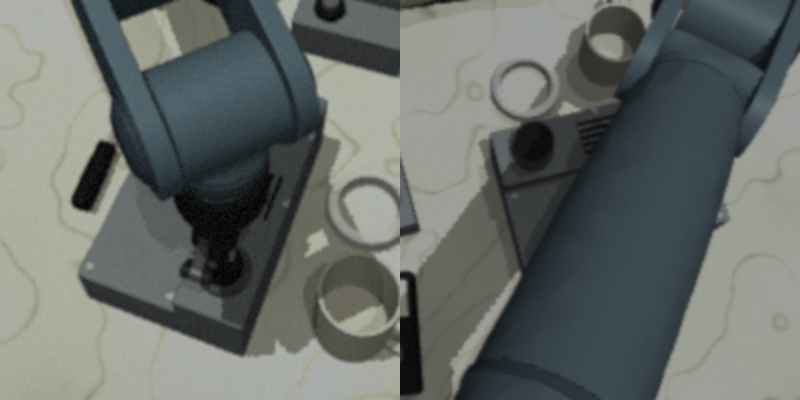

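The shut fingertips stand just above the button cap (left crop, about (215,265)), and the lever is out of the tool's way. I'll shift 6 mm in -y and press.

Emit:
{"method": "send_rows", "body": {
  "steps": [0.001,-0.006,0,0,0,0,-0.005,0,0,0,-0.005,0,0,0,-0.005,0,0,0,-0.003,0,0,0,0,0,0,0,0,0]
}}

```text
t: 4.87
position: [0.6401, -0.2358, 0.1074]
orientation: [-0.373, 3.118, -0.003]
force: [-1.5, -0.6, 6.3]
grip_width: -0.0003
```

6.3 N at this depth means the button is pressed past the trip point. Next I'll release it, rise, and go to above the dropped bar with the gripper open.

Emit:
{"method": "send_rows", "body": {
  "steps": [0,0,0.02,0,0,0,0.03,0,0,0,0.035,0,0,0,0.035,0,-0.01,0,0,0,-0.02,0.003,0,0,-0.02,0.003,0,0,-0.02,0.003,0,0]
}}

```text
t: 5.53
position: [0.5685, -0.2256, 0.2254]
orientation: [0.373, -3.118, -0.001]
force: [0.2, -0.1, 0.4]
grip_width: 0.0
```

Emit:
{"method": "send_rows", "body": {
  "steps": [-0.02,0.006,0,0,-0.02,0.006,0,0,-0.02,0.006,0,0,-0.02,0.006,0,0,-0.02,0.006,0,0,-0.02,0.005,0,0,0,0,0,0,0,0,0,0],
  "gripper": 1
}}

```text
t: 6.2
position: [0.449, -0.1907, 0.2258]
orientation: [0.372, -3.119, -0.001]
force: [-0.6, -0.6, -0.8]
grip_width: 0.0856
```

Run:
```python
from h import *
a=ctrl.capture("scene");b=ctrl.capture("top")
cv2.imwrite("pics/c2.png",np.hstack([cv2.resize(a[180:380,190:390],(400,400)),cv2.resize(b[100:300,270:470],(400,400))]))
s=ctrl.state();print(s["position"],s["orientation"],s["joints"],s["force"])
for n in ["lever_bar","screwdriver","button_top","plunger_top","lever_pivot"]:
    for c in("scene","top"):
        for r in ctrl.pinpoint(n,c)[:1]: print(n,c,np.round(r["at"],3),round(r["confidence"],2))
```

```text
[ 0.44997934 -0.19112793  0.22620854] [-3.73191869e-01  3.11913244e+00 -5.35584125e-05] [-6.34127501e-01 -1.37328410e-01  1.96575422e+00  1.25703483e-04
  1.31298735e+00 -2.44311583e+00] [-0.43134193  0.54279458  0.85709134]
lever_bar scene [ 0.45  -0.193  0.102] 0.51
screwdriver scene [ 0.427 -0.167 -0.002] 0.97
button_top scene [ 0.638 -0.234  0.117] 0.57
button_top top [ 0.644 -0.239  0.115] 0.77
plunger_top scene [ 0.599 -0.066  0.142] 0.62
plunger_top top [ 0.6   -0.066  0.14 ] 0.55
lever_pivot top [ 0.538 -0.169  0.067] 0.68
```

View pics/c2.png

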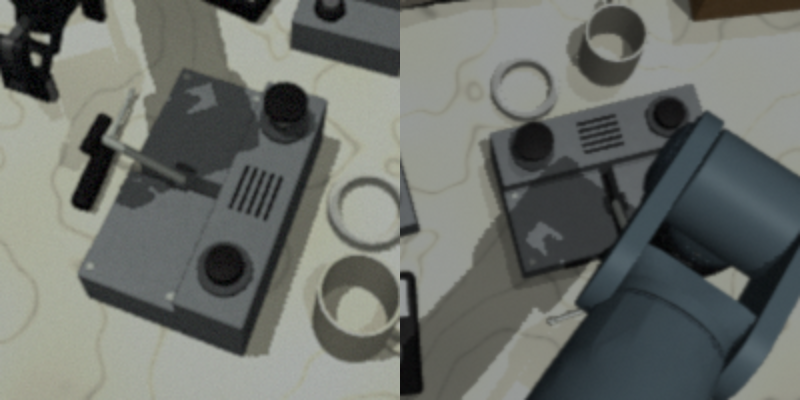

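The lever has dropped: in the left crop the bar hangs past the front edge at about (95,140). The network puts it at (0.450,-0.193,0.102), which matches the geometry. Next I'll descend and pinch its flat ends.

Emit:
{"method": "send_rows", "body": {
  "steps": [0,-0.001,-0.03,0,0,0,-0.035,0,0,0,-0.03,0,0,0,-0.025,0,0,0,-0.018,0,0,0,-0.008,0,0,0,0,0,0,0,0,0]
}}

```text
t: 7.47
position: [0.45, -0.1923, 0.0809]
orientation: [-0.373, 3.119, -0.001]
force: [-0.3, -0.4, -0.7]
grip_width: 0.0857
```

Emit:
{"method": "send_rows", "body": {
  "steps": [0,0,0,0,0,0,0,0,0,0,0,0,0,0,0,0,0,0,0,0,0,0,0,0,0,0,0,0,0,0,0,0],
  "gripper": 0.4
}}

```text
t: 8.13
position: [0.4502, -0.1924, 0.0816]
orientation: [-0.373, 3.118, -0.002]
force: [-2.5, 0.7, 5.6]
grip_width: 0.0426
```

Emit:
{"method": "send_rows", "body": {
  "steps": [0.004,0.001,0.0092,0,0.0049,0.0012,0.0086,0,0.0056,0.0014,0.0082,0,0.0064,0.00155,0.0075,0,0.0071,0.0017,0.0068,0,0.0077,0.0019,0.006,0,0.0084,0.002,0.0053,0,0,0,0,0]
}}

```text
t: 8.8
position: [0.4939, -0.1819, 0.1323]
orientation: [0.375, -3.118, 0.003]
force: [-2.5, -5.4, -2.1]
grip_width: 0.0426
```

Forces are small and the grip is holding. I'll carry on along the arc to 0.05 rad short of the rear stop.

Emit:
{"method": "send_rows", "body": {
  "steps": [0.0087,0.0021,0.0043,0,0.009,0.0022,0.0034,0,0.0094,0.0023,0.0025,0,0.0096,0.0023,0.0015,0,0.0097,0.00235,0.0005,0,0.0097,0.00235,-0.0005,0,0.0096,0.0023,-0.0015,0,0,0,0,0]
}}

```text
t: 9.47
position: [0.5601, -0.1664, 0.1428]
orientation: [0.374, -3.119, 0.004]
force: [-2.4, -5.3, 3.0]
grip_width: 0.0424
```

Run:
```python
from h import *
a=ctrl.capture("scene")
cv2.imwrite("pics/c3.png",cv2.resize(a[180:380,190:390],(500,500)))
s=ctrl.state();print(s["position"],s["force"],s["grip_width"])
for r in ctrl.pinpoint("lever_bar","scene")[:2]: print(np.round(r["at"],3),round(r["confidence"],2))
```

```text
[ 0.55969842 -0.16647405  0.14280371] [-2.53838636 -4.88496316  1.23977946] 0.042731962475365926
```

View pics/c3.png

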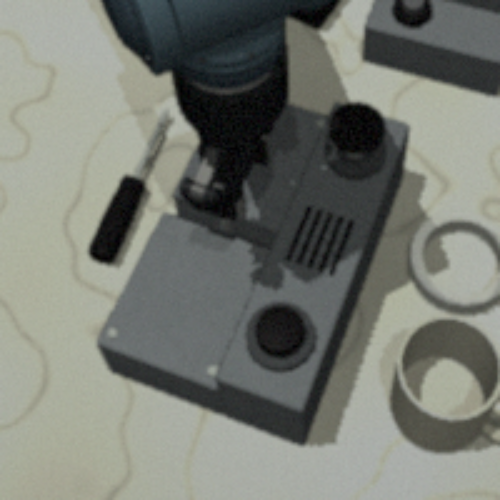

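The bar is up in the grip at the expected place, about 5 mm before the stop and past vertical. I'll open the gripper and rise.

Emit:
{"method": "send_rows", "body": {
  "steps": [0,0,0,0,0,0,0,0,0,0,0,0,0,0,0,0,0,0,0,0,0,0,0,0,0,0,0,0,0,0,0,0],
  "gripper": 1
}}

```text
t: 10.23
position: [0.5594, -0.1652, 0.1421]
orientation: [0.373, -3.119, -0.0]
force: [0.7, 0.2, -0.3]
grip_width: 0.0855
```

Emit:
{"method": "send_rows", "body": {
  "steps": [0,0,0.01,0,0,0,0.02,0,0,0,0.03,0,0,0,0.03,0,0,0,0,0,0,0,0,0,0,0,0,0,0,0,0,0]
}}

```text
t: 10.9
position: [0.5586, -0.1649, 0.2307]
orientation: [0.373, -3.117, -0.002]
force: [0.2, 0.8, -0.5]
grip_width: 0.0852
```

Run:
```python
from h import *
a=ctrl.capture("scene")
cv2.imwrite("pics/c4.png",cv2.resize(a[180:380,190:390],(500,500)))
s=ctrl.state();print(s["position"],s["force"],s["grip_width"])
for n in ("lever_bar","plunger_top"):
  for r in ctrl.pinpoint(n,"scene")[:2]: print(n,np.round(r["at"],3),round(r["confidence"],2))
```

```text
[ 0.5585939  -0.1648766   0.23043299] [-0.323835    0.26320325  0.29754706] 0.08529131821801691
lever_bar [ 0.561 -0.168  0.163] 0.5
plunger_top [ 0.598 -0.068  0.137] 0.95
plunger_top [ 0.569  0.169 -0.001] 0.35
```

View pics/c4.png

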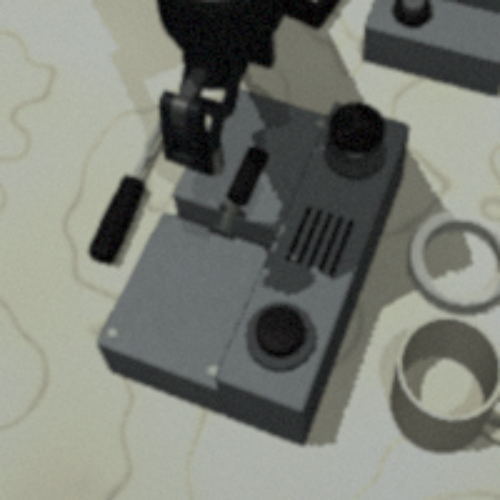

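The lever stands up at rest: bar at (250,175) in the crop, (0.561,-0.168,0.163) from the network. Next is the plunger at (0.599,-0.067), with the fingers shut.

Emit:
{"method": "send_rows", "body": {
  "steps": [0.01,0.024,0,0,0.01,0.025,0,0,0.01,0.025,0,0,0.0105,0.024,0,0,0,0,0,0,0,0,0,0,0,0,0,0,0,0,0,0],
  "gripper": 0
}}

```text
t: 11.72
position: [0.5995, -0.0681, 0.2317]
orientation: [0.372, -3.119, -0.0]
force: [0.3, -0.4, -0.1]
grip_width: -0.0002
```

Emit:
{"method": "send_rows", "body": {
  "steps": [0,0,-0.025,0,0,0,-0.03,0,0,0,-0.02,0,0,0,-0.007,0,0,0,0,0,0,0,0,0]
}}

```text
t: 12.22
position: [0.6002, -0.068, 0.1508]
orientation: [-0.372, 3.119, -0.001]
force: [-0.4, 0.2, -0.0]
grip_width: 0.0
```

Emit:
{"method": "send_rows", "body": {
  "steps": [0,0,-0.006,0,0,0,-0.006,0,0,0,-0.006,0,0,0,-0.006,0,0,0,-0.005,0,0,0,-0.001,0,0,0,0,0,0,0,0,0]
}}

```text
t: 12.88
position: [0.6016, -0.068, 0.1232]
orientation: [-0.373, 3.116, -0.003]
force: [-3.4, -0.4, 12.9]
grip_width: 0.0001
```

12.9 N is just short of the stop, which needs 14 N. I'll push slightly deeper and hold.

Emit:
{"method": "send_rows", "body": {
  "steps": [0,0,-0.002,0,0,0,-0.002,0,0,0,0,0,0,0,0,0,0,0,0,0,0,0,0,0]
}}

```text
t: 13.38
position: [0.6018, -0.068, 0.1206]
orientation: [-0.374, 3.116, -0.004]
force: [-6.1, 0.4, 19.7]
grip_width: 0.0001
```

19.7 N exceeds the 14 N spring force, so the plunger is on its stop. I'll hold a little, release, rise and back off.

Emit:
{"method": "send_rows", "body": {
  "steps": [0,0,0,0,0,0,0,0,0,0,0,0,0,0,0.01,0,0,0,0.015,0,0,0,0.025,0,0,0,0.03,0,0,0,0.03,0]
}}

```text
t: 14.05
position: [0.5995, -0.0671, 0.2267]
orientation: [0.373, -3.118, -0.001]
force: [0.1, 0.1, -0.2]
grip_width: 0.0004
```

Emit:
{"method": "send_rows", "body": {
  "steps": [-0.03,0.01,0.01,0,-0.03,0.01,0.01,0,-0.03,0.01,0.01,0,-0.03,0.01,0,0,0,0,0,0,0,0,0,0]
}}

```text
t: 14.55
position: [0.4791, -0.0268, 0.2563]
orientation: [-0.374, 3.118, -0.001]
force: [0.1, -0.5, 0.3]
grip_width: -0.0002
```

Run:
```python
from h import *
a=ctrl.capture("scene");b=ctrl.capture("top")
cv2.imwrite("pics/c5.png",cv2.resize(a[100:380,150:500],(700,560)))
s=ctrl.state();print(s["t"],s["position"],s["force"])
for n in ("lever_bar","plunger_top","button_top","mug","tape_roll","meter","carton","screwdriver","supply_toggle_tip"):
  for r in ctrl.pinpoint(n,"scene")[:1]: print(n,np.round(r["at"],3),round(r["confidence"],2))
```

```text
14.65 [ 0.48046334 -0.02751188  0.25637148] [ 0.05258554  0.58625585 -0.45997064]
lever_bar [ 0.564 -0.168  0.162] 0.61
plunger_top [ 0.601 -0.069  0.136] 0.67
button_top [ 0.638 -0.235  0.119] 0.64
mug [ 0.758 -0.179 -0.002] 0.71
tape_roll [ 0.71  -0.07   0.003] 0.88
meter [0.389 0.114 0.001] 0.69
carton [ 0.721  0.228 -0.003] 0.8
screwdriver [ 0.427 -0.167 -0.   ] 0.85
supply_toggle_tip [0.605 0.177 0.128] 0.66
```

View pics/c5.png

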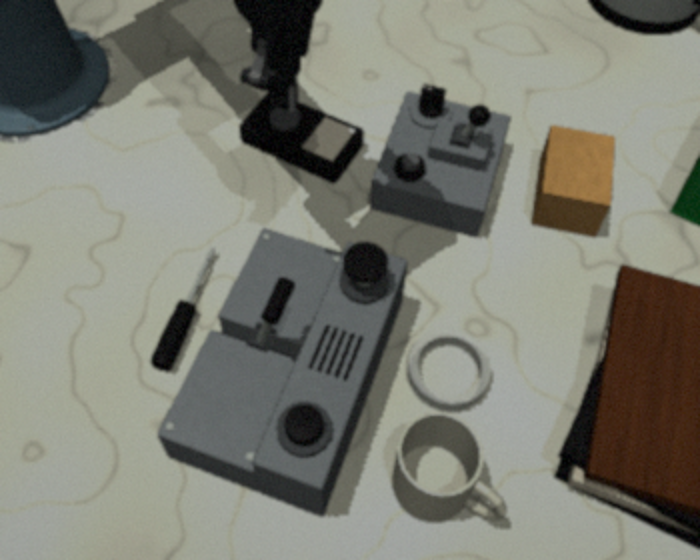

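The lever is up (bar at (280,300)), the plunger (365,262) and button (303,425) are out, nothing else has moved and the arm is clear. I'll hand in the job.

```bash
python3 -c "
from bench import ctrl
print(ctrl.close_job())"
```

```text
the job is handed in; nothing more can be done
None
```

The job is done and handed in at about 15 s of the 51 s allowed. No verdict was reported.

- **Test button:** I pressed it with the shut fingers to about 6.3 N, and the lever dropped by itself. The picture showed it down, with the bar at (0.450, -0.193, 0.102).
- **Lever:** I pinched the bar by its ends, carried it along its arc to about 5 mm short of the rear stop and let go. It settled on its stop; the last look put the bar at (0.564, -0.168, 0.162), matching the start.
- **Reset plunger:** I pushed it until the force reached 19.7 N, above the 14 N it takes at the stop. I held it there for more than half a second and released it.

In the last check the lever was up and the robot was clear with no force on the tool. The loose things and the supply toggle measured within about 4 mm of where they started, which is the networks' error.

The plunger top last measured 136 mm high against 141 mm nominal, a little more than the stated error. The same camera gave 137 to 142 mm before I pressed it, and the picture shows it up, so I took that as noise.

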